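Mix a reagent bottle on the vortex mixer

ROBOT

A 6-joint arm with a two-finger parallel gripper is mounted at the origin on the work surface. World frame = base frame: x ahead of the robot, y to its left, z up, the work surface at z = 0. Lengths are in m, angles in degrees, forces in N, time in s.
With the tool pointing down it reaches from about 0.3 to 0.75 m from the base axis. Payload 8.5 kg.
Tool frame: the origin (TCP) lies midway between the tips of the shut fingers; the grasp point (between the pads) lies 19 mm behind it (env.grasp_offset is the distance from the TCP to the grasp point, in m); z points along the fingers, y is the line along which they close (so a half turn about z gives the same grasp; the last joint's range is limited). The gripper opens to 85 mm and grips with 20 to 120 N. Pads are 22 mm wide; open, the fingers measure 114 mm over their backs; the gripper's body (76 mm by 85 mm) begins 54 mm behind the grasp point. The pads swing forward as they close: fully open they stand 13 mm farther back than shut.
Start: joints at [-82.523, 21.807, 74.336, -0, 83.858, -12.336], TCP at [0.186, -0.517, 0.231] pointing down, gripper open.
Joint ranges: [-178.18, 178.18], [-50.72, 133.34], [12.68, 142.11], [-81.47, 261.47], [9.98, 163.14], [-165.26, 165.26]. Speed limits (degrees/s): [136.94, 136.94, 180, 180, 180, 180].

INTERFACE

Orientations are given as a 3x3 rotation matrix whose columns are the frame's x, y, z axes.
In Python, from rig import env gives the robot as it stands.
- The arm moves only by the tool servo_tool, never from a script. Its argument "deltas" is text: rows parted by semicolons, each of 7 numbers parted by spaces: the opening, from 0 (shut) to 1 (fully open), then the shift along the tool's x, y, z in mm, then the turn, a rotation vector about the tool's x, y, z in rad. A call has 1 to 8 rows; each row shifts and turns the commanded pose from where the row before left it, along the tool's axes as they then stand; what a row does not reach is not made up. A row lasts 1/12 s, in which the tool goes at most 41.7 mm and 7.16 degrees, less where a joint would pass 70% of its speed; a pose out of reach is approached as far as the arm can. A call is refused whole if a number of a shift passes 41.7 or a number of a turn 0.125, either way. A call with a gripper value outside its range is refused whole. The fingers move at their own pace and stop on an object; "newtons" is the grip in N (left out, the last holds). Time passes only in rows, so rows that do not move let the fingers close. It gives the time, the measured TCP pose, the force, the opening and the grip force at its end, in the units of the state.
- env.observe(): the state, without advancing time (a new reading comes with each control period).
- env.get_image(name): name is "scene" or "top" or "wrist"; returns a dict with "img" (400x640x3 uint8, red, green, blue), "depth" (400x640 float32, m along the optical axis (not along the pixel's ray), 0 where there is no reading), "camera_matrix" (3x3 intrinsics, pixels), "D" ([k1, k2, p1, p2, k3] as OpenCV has them; the pictures are not rectified), "world_to_cam" (4x4, takes a point from world to camera coordinates). Camera axes: x right, y down, z forward; pixel columns grow to the right and rows downward; lengths in m; the calibration is good to about 2 mm. A picture is of the moment at which its call begins.
- env.close_job(): hands the job in; it is judged then, once.
Trained networks look in a picture, given as the dict that the camera call returned (one of the last four; its "shot" number tells which), for a name from the list of things; names that differ only in an ending like _2 or _b are one class to them, and where a whole thing is asked for, a point or a joint stands for the part that bears it (a point fixed in the world has none). Each returns a list of dicts, best first, with "conf" (0 to 1); they miss things now and then, are a little off and sometimes report something else, mostly with a low value. They report only what shows in the picture. A call takes as long as a camera call. They do not tell look-alikes from the thing itself.
- env.spot_in(name, picture): "bbox" ([centre column, centre row, width, height] in pixels, round what is visible of it).
- env.spot_point(name, picture): "uv" ([column, row] in pixels: a listed point, or the origin of a listed thing).
The state is a dict: "time_s": time; "q": joint angles; "qvel": joint speeds; "joint_efforts": joint torques, N m; "position": TCP position; "tool_rot": TCP orientation; "ft_force": force on the tool from outside, world axes, zero at the start; "wrist_torque": the same for the moment, N m; "grip_width": finger opening in m; "gripper_force": force on a finger pad.
Only numpy, scipy, OpenCV 4.12 (cv2) and the standard library are available. Lean on these libraries where they do the work, as an engineer would, in place of code of your own. Each camera call takes 0.05 s, during which the arm holds its last target. There are 200 camera calls.

TASK

Take the tall bottle out of the slanted rack and, keeping hold of it upright, press its base down on the middle of the vortex mixer's platform until the platform is fully down, hold it there for about two seconds without forcing it, then stand the bottle upright in the steel tray with the one already mixed: set it down, do not drop it. Leave the other bottles and everything else on the bench where they are.

Things in the scene. Friction and masses are not known exactly. Their poses are not given: they have to be found in the camera images.
- bottle: The bottle to mix: amber plastic, plain paper label, white screw cap; the only tall one in the rack, in any of its three compartments. 140 mm tall; straight round body 44 mm in diameter up to 105 mm, then neck and 32 mm cap (from 122 mm). 0.13 to 0.25 kg. Origin: centre of its flat base; z up through the cap. It starts leaning 40 degrees.
- short_a: A short amber bottle of the same diameter (44 mm body to 30 mm up, 65 mm tall with its cap, 0.09 kg), leaning in another compartment of the rack; it stays there. Origin: centre of its base, z up through the cap.
- short_b: A second short amber bottle like short_a, in the remaining compartment; it stays there.
- rack: Fixed slanted sheet-steel rack, 202 mm wide (y), 89 mm high. Origin: on the bench under it. Three compartments at y = -66, 0, +66 mm lean 40 degrees to the rack's -x, the robot's side: a bottle's axis is (-0.643, 0, 0.766) in its frame. Each is 50 mm across the slope, 63 mm along y, 52 mm deep; a bottle rests on its floor and lower wall and draws out along its own axis.
- mixer: Fixed vortex mixer: heavy white and grey housing, 165 x 130 mm at the foot, 124 mm high, narrower at the top, a knob and a rocker switch on its -x face and a flat round black rubber platform on top, on the vertical through its origin. Origin: centre of its underside on the bench, z up.
- pad_top (a point): Centre of the top face of the mixer's platform (flat black rubber disc, 76 mm in diameter, 14 mm thick). 153 mm above the bench when up; it moves down with the platform.
- mixer_pad (a joint): How far the mixer's platform is pressed down, in m: 0 up (at rest), 0.008 fully down against its stop. It is sprung: it starts to move at about 4 N, meets its stop at about 7 N (10 to 20 N holds it firmly there), and comes back up when let go.
- tray: Fixed shallow rectangular stainless steel tray, outside 240 mm (its x) by 160 mm (its y) by 22 mm high, walls and floor 4 mm thick. Origin: centre of its underside on the bench, so its inner floor is at z = 4 mm. One bottle already stands in its far (+x) half; its near (-x) half is free.
- tray_bottle: A tall amber bottle just like the one to mix, already mixed, standing upright in the far (+x) half of the tray (45 to 80 mm from the tray's centre along x). It stays there. Origin: centre of its base, z up.
- mouse: Beige computer mouse lying at the back of the bench by the keyboard, 100 x 58 x 31 mm; a bystander. Origin: centre of its underside.
- pipette: White pipette lying on the bench nearest the robot, about 275 mm long and 26 mm thick; a bystander. Origin: on its underside, near the middle.
- jar: Closed glass jar with a steel lid standing at the back of the bench, 64 mm in diameter and 85 mm tall; a bystander. Origin: centre of its base.
Not all that is in view belongs to the job. What is shaped like the bottle but turquoise is not meant.

How it is judged (in metres and radians):
On the way, in this order (a step that is already met when the one before it is completed fails the run):
1. the bottle, held upright with its base on the middle of the mixer's platform (within 15 mm), keeps the platform fully down (6.5 of 8 mm or more) for 1.5 s, with no finger on the mixer (value of joint mixer_pad above 0.0065 m and horizontal distance between bottle and pad_top below 0.015 m and angle between bottle's own z axis and vertical below 0.15 rad and contact force between bottle and mixer above 3 N and contact force between the fingers and bottle above 1 N and contact force between the fingers and mixer below 0.5 N), for 1.5 s.
2. the bottle is set down on the tray's floor while still held, not dropped (x of bottle in the frame of tray between -0.096 and 0.096 m and y of bottle in the frame of tray between -0.056 and 0.056 m and z of bottle in the frame of tray below 0.009 m and angle between bottle's own z axis and vertical below 0.25 rad and contact force between the fingers and bottle above 0.5 N and linear speed of bottle below 0.06 m/s), for 0.1 s.
At the end, for the whole second after the job is handed in: The bottle stands upright (within 4.5 degrees) on the floor of the tray, clear inside its walls, at rest and let go; the bottle already in the tray still stands there; the mixer's platform is back up; both short bottles are in their compartments of the rack (x of bottle in the frame of tray between -0.096 and 0.096 m and y of bottle in the frame of tray between -0.056 and 0.056 m and z of bottle in the frame of tray between 0.001 and 0.0065 m and angle between each of bottle, tray_bottle's own z axis and vertical below 0.08 rad and linear speed of bottle below 0.02 m/s and z of tray_bottle in the frame of tray below 0.0065 m and value of joint mixer_pad below 0.0015 m and distance of each of short_a, short_b from where it was at the start of the episode below 0.02 m); the robot touches nothing.
It fails at once if the bottle is forced against the mixer with more than 45 N (contact force between bottle and mixer above 45 N).
It fails at once if another bottle is pulled out or pushed 20 mm or more (distance of any of short_a, short_b, tray_bottle from where it was at the start of the episode above 0.02 m).
It fails at once if the bottle in the tray is knocked over (angle between tray_bottle's own z axis and vertical above 0.4 rad).
It fails at once if a bystander is moved more than 20 mm (distance of any of mouse, pipette, jar from where it was at the start of the episode above 0.02 m).
It also fails if it takes over 61 s, if anything falls off the work surface, if the arm or the gripper's body presses on something with over 40 N, if the wrist force passes 120 N, or if a joint passes its speed limit or range.

## Working session

There is one attempt and no reset: what is moved stays moved. The work goes in short steps, Python scripts to look and compute and a tool call to move; the robot and the scene stay as the last step left them, time stands still between calls to the robot, and variables do not carry over. Pictures are saved under pics/ and viewed, at most 10 in all, crops included, and the job is handed in when it is done.

Besides the shell and the picture viewer there is one more tool, called after "Emit:" in YAML: its name, and indented under it one key for each argument. servo_tool: Moves the arm, as the interface text tells. Its arguments: {"type":"object","properties":{"deltas":{"type":"string"},"newtons":{"type":"number"}},"required":["deltas"]}

```bash
mkdir -p pics; ls
cat > h.py <<'E'
import numpy as np, cv2
from rig import env
def ray(p,uv):
    K=np.array(p["camera_matrix"]);D=np.array(p["D"],float)
    n=cv2.undistortPoints(np.array([[uv]],float),K,D)[0,0]
    T=np.linalg.inv(np.array(p["world_to_cam"]))
    return T[:3,3],T[:3,:3]@np.array([n[0],n[1],1.])   # o + depth*d
def pt(p,uv,r=2):
    u,v=map(int,np.round(uv)); d=p["depth"][v-r:v+r+1,u-r:u+r+1]; d=d[d>0]
    o,k=ray(p,uv); return o+np.median(d)*k if d.size else None
def onz(p,uv,z):
    o,k=ray(p,uv); return o+k*(z-o[2])/k[2]
def tri(l):
    A=np.zeros((3,3));b=np.zeros(3)
    for p,uv in l:
        o,k=ray(p,uv);k=k/np.linalg.norm(k);M=np.eye(3)-np.outer(k,k);A+=M;b+=M@o
    return np.linalg.solve(A,b)
def cloud(p):
    K=np.array(p["camera_matrix"]);D=np.array(p["D"],float)
    v,u=np.mgrid[:400,:640]; n=cv2.undistortPoints(np.stack([u,v],-1).reshape(-1,1,2).astype(float),K,D).reshape(400,640,2)
    d=p["depth"][...,None]; T=np.linalg.inv(np.array(p["world_to_cam"]))
    P=np.concatenate([n*d,d],-1)@T[:3,:3].T+T[:3,3]; P[p["depth"]==0]=np.nan; return P
def proj(p,X):
    T=np.array(p["world_to_cam"]);r,_=cv2.Rodrigues(T[:3,:3])
    return cv2.projectPoints(np.atleast_2d(X).astype(float),r,T[:3,3],np.array(p["camera_matrix"]),np.array(p["D"],float))[0][:,0]
E
python3 - <<'E'
from h import *
np.set_printoptions(precision=3,suppress=True)
ps={n:env.get_image(n) for n in("scene","top")}
for n,p in ps.items():
    cv2.imwrite(f"pics/{n}1.png",p["img"][...,::-1])
    print(n,np.linalg.inv(p["world_to_cam"])[:3,3])
    for t in "bottle short_a rack mixer tray tray_bottle mouse pipette jar".split():
        b=env.spot_in(t,p);q=env.spot_point(t,p)
        print(t,[(np.round(x["bbox"]).tolist(),round(x["conf"],2)) for x in b[:4]],[(np.round(x["uv"],1).tolist(),round(x["conf"],2)) for x in q[:4]])
    q=env.spot_point("pad_top",p);print("pad",q[:2],[pt(p,x["uv"]) for x in q[:1]])
print(env.observe())
E
```

```text
pics
scene [0.882 0.536 0.864]
bottle [([301.0, 199.0, 30.0, 31.0], 0.86), ([471.0, 242.0, 56.0, 22.0], 0.61), ([209.0, 166.0, 36.0, 38.0], 0.6), ([310.0, 246.0, 14.0, 14.0], 0.25)] [([446.2, 244.8], 0.9), ([196.6, 174.9], 0.86), ([281.9, 220.2], 0.85), ([293.4, 240.8], 0.61)]
short_a [([301.0, 227.0, 15.0, 18.0], 0.59), ([312.0, 245.0, 12.0, 15.0], 0.46)] [([292.1, 235.2], 0.7), ([298.6, 255.1], 0.51)]
rack [([300.0, 238.0, 74.0, 81.0], 0.76), ([302.0, 198.0, 29.0, 36.0], 0.74)] [([291.1, 244.1], 0.69)]
mixer [([284.0, 136.0, 55.0, 64.0], 0.58)] [([288.6, 147.2], 0.74)]
tray [([391.0, 307.0, 116.0, 106.0], 0.97), ([363.0, 209.0, 26.0, 67.0], 0.74)] [([388.8, 304.1], 0.8)]
tray_bottle [([386.0, 304.0, 25.0, 43.0], 0.81)] [([381.2, 314.6], 0.9), ([365.8, 205.5], 0.35)]
mouse [([223.0, 203.0, 33.0, 25.0], 0.92)] [([223.4, 202.6], 0.73)]
pipette [([285.0, 116.0, 22.0, 18.0], 0.75), ([362.0, 207.0, 27.0, 66.0], 0.71)] [([361.8, 205.9], 0.74)]
jar [([283.0, 318.0, 27.0, 41.0], 0.55)] [([285.4, 323.9], 0.95)]
pad [] []
top [ 0.387 -0.002  1.045]
bottle [([462.0, 146.0, 41.0, 50.0], 0.71), 
[... 632 characters left out ...]
13.2, 265.3], 0.9)]
jar [([242.0, 120.0, 24.0, 37.0], 0.61)] [([241.2, 125.5], 0.72)]
pad [{'uv': [466.4, 241.2], 'conf': 0.95}] [array([ 0.432, -0.354,  0.152])]
{'time_s': 2.0, 'q': array([-82.521,  21.806,  74.336,  -0.   ,  83.858, -12.335]), 'qvel': array([-0.02 ,  0.043, -0.086, -0.023, -0.005, -0.045]), 'joint_efforts': array([ -0.   , -44.832, -23.146,  -0.   ,   0.001,   0.   ]), 'position': array([ 0.186, -0.517,  0.231]), 'tool_rot': array([[ 0.941,  0.339, -0.   ],
       [ 0.339, -0.941,  0.   ],
       [-0.   , -0.   , -1.   ]]), 'ft_force': array([-0.095,  0.186,  0.507]), 'wrist_torque': array([ 0.04 , -0.015,  0.031]), 'gripper_force': 0.0, 'grip_width': 0.08565451652276265}
```

View pics/scene1.png

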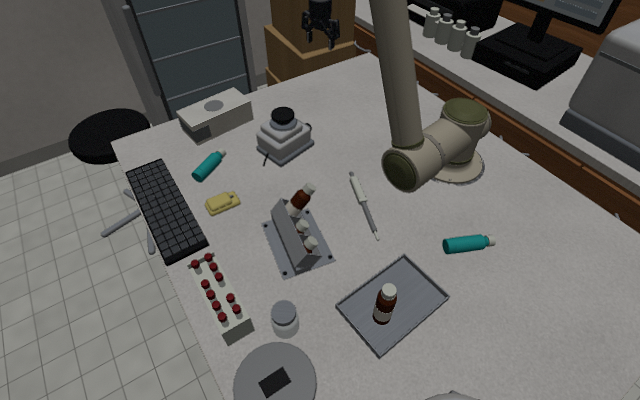

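View pics/top1.png

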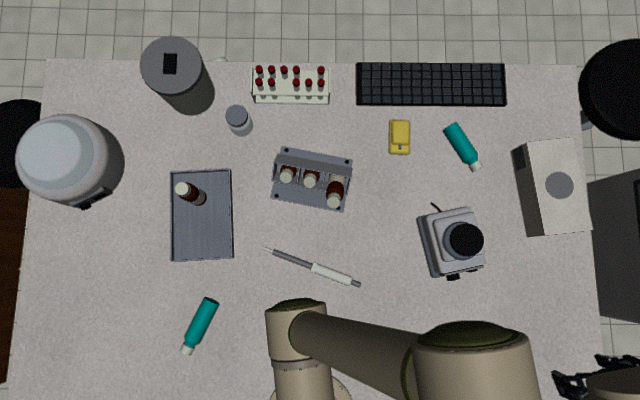

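The tall amber bottle is in the rack's right-hand compartment, at scene (301,198) and top (335,193). Look-alikes:
- Turquoise bottles, lying: scene (209,166) and (470,243), top (462,146) and (200,325).
- Mixed tray bottle: scene (386,304).
- Short bottles: scene (301,227) and (311,245).

Next I measure the geometry.

Run:
```python
from h import *
np.set_printoptions(precision=3,suppress=True)
ps={n:env.get_image(n) for n in("scene","top")}
C={n:cloud(p) for n,p in ps.items()}
def amber(p):
    h=cv2.cvtColor(p["img"],cv2.COLOR_RGB2HSV); return ((h[...,0]<15)|(h[...,0]>172))&(h[...,1]>120)&(h[...,2]>20)
# depth offsets: bench check
for n in C: 
    P=C[n]; m=np.abs(P[...,2])<.01; print(n,"bench z",np.nanmedian(P[m][:,2]))
box={"scene":(262,338,178,278),"top":(268,356,145,214)}
for n,(a,b,c,d) in box.items():
    P=C[n][c:d,a:b]; m=P[...,2]>.02; A=amber(ps[n])[c:d,a:b]
    print(n,"above20",m.sum(),"amber",A.sum(), np.nanmin(P[m],0),np.nanmax(P[m],0))
    # white caps
    hs=cv2.cvtColor(ps[n]["img"],cv2.COLOR_RGB2HSV)[c:d,a:b]; W=((hs[...,2]>170)&(hs[...,1]<70)&(P[...,2]>.045)).astype(np.uint8)
    k,l,st,ce=cv2.connectedComponentsWithStats(W)
    for i in range(1,k):
        if st[i,4]>12: print(" cap",ce[i]+[a,c],st[i,4],np.nanmedian(P[l==i],0),P[l==i][:,2].max())
    k,l,st,ce=cv2.connectedComponentsWithStats(A.astype(np.uint8))
    for i in range(1,k):
        if st[i,4]>12: print(" amb",ce[i]+[a,c],st[i,4],np.nanmedian(P[l==i],0))
# tray: steel walls
P=C["top"][160:270,160:245]; m=(P[...,2]>.012)&(P[...,2]<.03); Q=P[m][:,:2].astype(np.float32); print("tray rect",len(Q),cv2.minAreaRect(Q))
P=C["top"]; m=(P[...,2]>.145)&(P[...,2]<.16); m[:,:420]=0; m[:,490:]=0; m[270:]=0;m[:200]=0
print("pad",P[m].mean(0),m.sum(),np.ptp(P[m],0),cv2.minEnclosingCircle(P[m][:,:2].astype(np.float32)))
for n,r in(("top",(170,235,160,250)),("scene",(370,405,275,330))):
    Q=C[n][r[2]:r[3],r[0]:r[1]]; m=Q[...,2]>.125; print("traybottle cap",np.nanmean(Q[m],0),m.sum())
b=[]
for n,p in ps.items():
    q=env.spot_point("pad_top",p); q and b.append((p,q[0]["uv"]))
    print(n,[(x["uv"],x["conf"],onz(p,x["uv"],.153)) for x in q[:1]])
for n in ps:
    (a,bb,c,d)=box[n]; cv2.imwrite(f"pics/c_{n}.png",cv2.resize(ps[n]["img"][c:d,a:bb,::-1],None,fx=5,fy=5,interpolation=cv2.INTER_CUBIC))
i=[cv2.imread(f"pics/c_{n}.png") for n in ps]; H=max(x.shape[0] for x in i)
cv2.imwrite("pics/crop1.png",np.hstack([cv2.copyMakeBorder(x,0,H-x.shape[0],0,5,0) for x in i]))
```

```text
scene bench z 0.00047627944002232026
top bench z 0.00016922679853881295
scene above20 2444 amber 234 [ 0.517 -0.105  0.02 ] [0.671 0.108 0.144]
 amb [299.441 198.886] 211 [ 0.566 -0.046  0.109]
 amb [308.125 250.25 ] 16 [0.619 0.078 0.058]
top above20 2311 amber 284 [ 0.51  -0.102  0.02 ] [0.664 0.108 0.145]
 amb [289.492 168.61 ] 59 [0.622 0.056 0.06 ]
 amb [312.    173.054] 56 [ 0.611 -0.001  0.061]
 amb [335.254 188.195] 169 [ 0.56  -0.057  0.114]
tray rect 679 ((0.5061527490615845, 0.29432883858680725), (0.23957540094852448, 0.16065260767936707), 3.898500442504883)
pad [ 0.436 -0.355  0.153] 862 [0.073 0.074 0.012] ((0.4363284707069397, -0.35649949312210083), 0.038143549114465714)
traybottle cap [0.55  0.304 0.142] 178
traybottle cap [0.558 0.307 0.142] 218
scene [([282.7, 111.6], 0.82, array([ 0.434, -0.364,  0.153]))]
top [([465.7, 239.0], 0.66, array([ 0.437, -0.353,  0.153]))]
```

View pics/crop1.png

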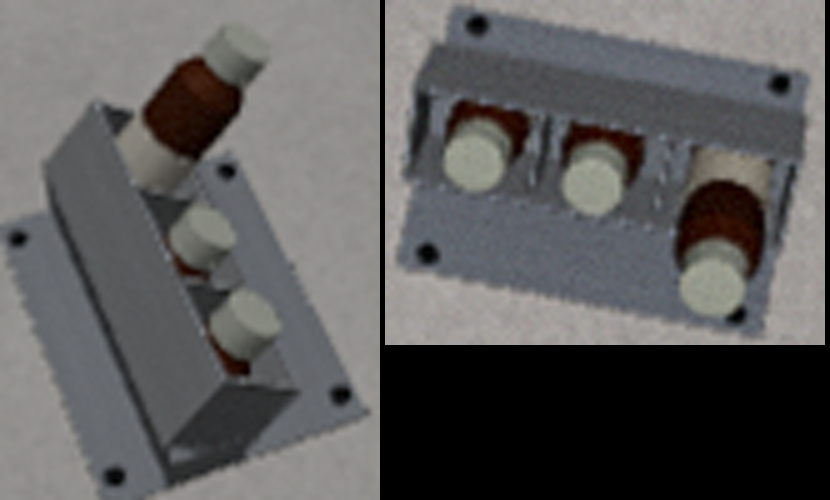

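The crop confirms the choice: the tall one is amber with a paper label and white cap, in the right-hand compartment as seen in the top view. Next I fit the bottle axis and cap to both clouds.

```bash
cat > fit.py <<'E'
from h import *
from scipy.optimize import least_squares
def axis(t,y): return np.array([-np.sin(t)*np.cos(y),-np.sin(t)*np.sin(y),np.cos(t)])
def sdf(Q):   # distance to solid of revolution profile, Q=(r,h)
    poly=np.array([[0,0],[.022,0],[.022,.105],[.014,.114],[.014,.122],[.016,.122],[.016,.140],[0,.140]])
    best=None
    for a,b in zip(poly[:-1],poly[1:]):
        d=b-a;t=np.clip(((Q-a)@d)/(d@d),0,1);e=np.linalg.norm(Q-a-t[:,None]*d,axis=1)
        best=e if best is None else np.minimum(best,e)
    return best
def res(x,P):
    a=axis(x[3],x[4]);v=P-x[:3];h=v@a;r=np.linalg.norm(v-h[:,None]*a,axis=1);return sdf(np.c_[r,h])
E
python3 - <<'E'
from fit import *
np.set_printoptions(precision=4,suppress=True)
ps={n:env.get_image(n) for n in("scene","top")}
C={n:cloud(p) for n,p in ps.items()}
box={"scene":(280,325,176,222),"top":(318,352,165,214)}
sets={}
for n,(a,b,c,d) in box.items():
    P=C[n][c:d,a:b].reshape(-1,3); P=P[(P[:,2]>.075)]
    sets[n]=P
sets["both"]=np.vstack([sets["scene"],sets["top"]])
for n,P in sets.items():
    x=np.array([.637,-.07,.03,np.radians(40),np.radians(-10)])
    for k in range(4):
        ax=axis(*x[3:]);v=P-x[:3];h=v@ax;r=np.linalg.norm(v-h[:,None]*ax,axis=1)
        Q=P[(h>.055)&(h<.15)&(r<.03)]
        s=least_squares(res,x,args=(Q,),loss="soft_l1",f_scale=.002);x=s.x
    print(n,len(P),len(Q),x[:3],np.degrees(x[3:]),"med",np.median(res(x,Q)),"cap",x[:3]+.14*axis(*x[3:]))
# rack yaw from sloped back sheet & plate edges
P=C["top"][145:214,268:356].reshape(-1,3); Q=P[(P[:,2]>.004)&(P[:,2]<.1)]
R=cv2.minAreaRect(P[(P[:,2]>.03)&(P[:,2]<.1)][:,:2].astype(np.float32)); print("rack rect",R)
hi=P[(P[:,2]>.082)&(P[:,2]<.096)&(P[:,0]>.6)]; print("top edge",len(hi),np.degrees(np.arctan(np.polyfit(hi[:,1],hi[:,0],1)[0])))
for n,p in ps.items():
  for c in (x,):
    a=axis(*c[3:]); print(n,proj(p,np.array([c[:3]+.14*a,c[:3]+.0925*a,c[:3]+.06*a])).round(1).tolist())
E
```

```text
scene 593 449 [ 0.6145 -0.0677  0.0267] [ 40.3049 -10.7575] med 0.0007908478681608495 cap [ 0.5255 -0.0507  0.1335]
top 588 380 [ 0.6514 -0.0777  0.0803] [ 62.236  -12.9286] med 0.004294078502693605 cap [ 0.5307 -0.05    0.1455]
both 1181 874 [ 0.6121 -0.0665  0.0268] [ 40.2115 -10.7789] med 0.0011794175231356514 cap [ 0.5233 -0.0496  0.1337]
rack rect ((0.6084141135215759, 0.0020799413323402405), (0.20201972126960754, 0.08309227973222733), 77.92752838134766)
top edge 150 7.435140016586647
scene [[312.0, 185.9], [301.9, 198.0], [295.2, 206.1]]
top [[333.1, 202.1], [334.6, 192.2], [335.6, 185.9]]
```

```bash
cat > plan.py <<'E'
from h import *
from scipy.spatial.transform import Rotation as Ro, Slerp
def down(yaw):  # tool down, x at yaw (deg)
    c,s=np.cos(np.radians(yaw)),np.sin(np.radians(yaw)); return np.array([[c,s,0],[s,-c,0],[0,0,-1.]])
def lean(yaw,t): # down tool tilted so that z=-axis of a bottle leaning t deg toward -x(yaw)
    return down(yaw)@Ro.from_euler("y",t,degrees=True).as_matrix()
def rows(wps,g,step=.038,ang=.11,p=None,R=None):
    s=env.observe(); p=s["position"] if p is None else p; R=s["tool_rot"] if R is None else R
    out=[]
    for P,T in wps:
        P=np.array(P,float);T=np.array(T)
        n=int(np.ceil(max(np.linalg.norm(P-p)/step,Ro.from_matrix(R.T@T).magnitude()/ang,1)))
        sl=Slerp([0,1],Ro.from_matrix([R,T])); p0=p.copy()
        for i in range(1,n+1):
            q=p0+(P-p0)*i/n; M=sl(i/n).as_matrix()
            d=np.round(R.T@(q-p)*1000,1); w=np.round(Ro.from_matrix(R.T@M).as_rotvec(),3)
            out.append(f"{g} "+" ".join(f"{v:g}" for v in np.r_[d,w]+0.))
            p=p+R@(d/1000); R=R@Ro.from_rotvec(w).as_matrix()
    for i in range(0,len(out),8): print("; ".join(out[i:i+8]))
    return p,R
E
python3 - <<'E'
from plan import *
T=lean(-11.5,40); print(T.round(3))
b=np.array([.6121,-.0665,.0268]); a=-T[:,2]
np.savez("b.npz",b=b,T=T)
rows([([.32,-.27,.31],down(0)),(b+.165*a,T)],1)
E
```

```text
[[ 0.751 -0.199  0.63 ]
 [-0.153 -0.98  -0.128]
 [ 0.643  0.    -0.766]]
1 26.2 -23.4 -9.8 0 0 0.043; 1 25.2 -24.6 -9.9 0 0 0.043; 1 24 -25.6 -9.8 0 0 0.044; 1 23 -26.6 -9.8 0 0 0.043; 1 21.7 -27.6 -9.9 0 0 0.043; 1 20.6 -28.5 -9.8 0 0 0.043; 1 19.3 -29.4 -9.8 0 0 0.044; 1 18 -30.2 -9.9 0 0 0.043
1 20.9 -25 17.4 -0.008 0.077 0.021; 1 19 -25.5 18.8 -0.008 0.078 0.022; 1 16.9 -26.1 19.9 -0.007 0.077 0.021; 1 14.8 -26.5 21 -0.008 0.077 0.021; 1 12.5 -27 21.8 -0.008 0.078 0.022; 1 10.2 -27.5 22.5 -0.008 0.077 0.021; 1 7.9 -27.8 23 -0.008 0.077 0.022; 1 5.5 -28.1 23.3 -0.007 0.077 0.021
1 3.1 -28.4 23.4 -0.008 0.078 0.021
```

Emit:
servo_tool:
  deltas: "1 26.2 -23.4 -9.8 0 0 0.043; 1 25.2 -24.6 -9.9 0 0 0.043; 1 24 -25.6 -9.8 0 0 0.044; 1 23 -26.6 -9.8 0 0 0.043; 1 21.7 -27.6 -9.9 0 0 0.043; 1 20.6 -28.5 -9.8 0 0 0.043; 1 19.3 -29.4 -9.8 0 0 0.044; 1 18 -30.2 -9.9 0 0 0.043"
  newtons: 60

```text
time_s: 2.97
position: [0.3204, -0.2683, 0.3106]
tool_rot: [[1.0, -0.003, 0.0], [-0.003, -1.0, -0.0], [0.0, 0.0, -1.0]]
ft_force: [1.5, 0.2, -0.5]
grip_width: 0.0853
gripper_force: 0.0
```

Emit:
servo_tool:
  deltas: "1 20.9 -25 17.4 -0.008 0.077 0.021; 1 19 -25.5 18.8 -0.008 0.078 0.022; 1 16.9 -26.1 19.9 -0.007 0.077 0.021; 1 14.8 -26.5 21 -0.008 0.077 0.021; 1 12.5 -27 21.8 -0.008 0.078 0.022; 1 10.2 -27.5 22.5 -0.008 0.077 0.021; 1 7.9 -27.8 23 -0.008 0.077 0.022; 1 5.5 -28.1 23.3 -0.007 0.077 0.021"

```text
time_s: 3.63
position: [0.4874, -0.0697, 0.171]
tool_rot: [[0.799, -0.18, 0.574], [-0.142, -0.984, -0.111], [0.585, 0.007, -0.811]]
ft_force: [1.9, -0.8, 0.5]
grip_width: 0.0851
gripper_force: 0.0
```

Emit:
servo_tool:
  deltas: "1 3.1 -28.4 23.4 -0.008 0.078 0.021; 1 0 0 0 0 0 0; 1 0 0 0 0 0 0"

```text
time_s: 3.88
position: [0.5068, -0.0452, 0.1532]
tool_rot: [[0.756, -0.193, 0.625], [-0.149, -0.981, -0.123], [0.637, -0.001, -0.771]]
ft_force: [-0.3, -0.1, -0.1]
grip_width: 0.0855
gripper_force: 0.0
```

Run:
```python
from plan import *
from fit import *
np.set_printoptions(precision=4,suppress=True)
d=np.load("b.npz"); b=d["b"];T=d["T"];a=-T[:,2]
s=env.observe();print(s["position"],b+.165*a,s["tool_rot"].round(3),s["q"])
p=env.get_image("wrist");C=cloud(p)
cv2.imwrite("pics/w1.png",p["img"][...,::-1])
print([(np.round(x["bbox"]),x["conf"]) for x in env.spot_in("bottle",p)[:3]])
print("proj cap,body",proj(p,np.array([b+.14*a,b+.092*a])))
P=C.reshape(-1,3);P=P[np.isfinite(P[:,0])]
x=np.r_[b,np.radians([40,-11.5])]
for k in range(4):
    ax=axis(*x[3:]);v=P-x[:3];h=v@ax;r=np.linalg.norm(v-h[:,None]*ax,axis=1)
    Q=P[(h>.06)&(h<.15)&(r<.03)]
    x=least_squares(res,x,args=(Q,),loss="soft_l1",f_scale=.002).x
print(len(Q),x[:3],np.degrees(x[3:]),np.median(res(x,Q)))
```

```text
[ 0.5068 -0.0452  0.1532] [ 0.5082 -0.0454  0.1532] [[ 0.756 -0.193  0.625]
 [-0.149 -0.981 -0.123]
 [ 0.637 -0.001 -0.771]] [-22.0917  12.861  116.4797  31.2389  13.524   51.016 ]
[(array([564.,  81., 112.,  91.]), 0.87), (array([317., 208.,  57.,  92.]), 0.56)]
proj cap,body [[317.254  231.8505]
 [317.7185 207.1036]]
4059 [ 0.6131 -0.0667  0.0272] [ 40.2462 -10.5462] 0.00031542732159811626
```

View pics/w1.png

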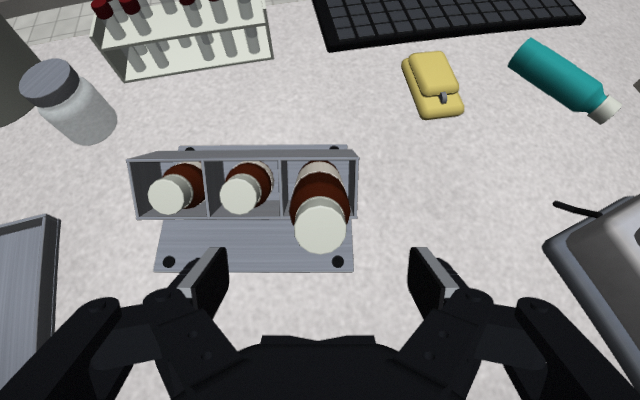

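The wrist view shows the tall bottle's cap at about (319,230), centred between the fingers, and the fit is good to 0.3 mm. Joint 5 is near its lower limit, though. I'll grasp with the tool tilted only 25°: the closing axis is the tilt axis, so the pads still fit. That leaves 15° between tool and bottle.

Run:
```python
from plan import *
b=np.array([.6131,-.0667,.0272]); a=-lean(-11,40.2)[:,2]; T=lean(-11,25)
np.savez("b.npz",b=b,a=a,T=T)
g=lambda h:b+h*a+.019*T[:,2]
p,R=rows([(g(.165),T)],1,step=.02,ang=.09); print(g(.165),g(.094))
rows([(g(.094),T)],1,step=.018,p=p,R=R)
```

```text
1 -1.8 -0.4 6.8 0.001 -0.086 -0.002; 1 -1.2 -0.4 6.9 0.001 -0.086 -0.001; 1 -0.6 -0.5 7 0.001 -0.086 -0.002
[ 0.51643841 -0.04791089  0.1360065 ] [ 0.56142393 -0.05665519  0.08177698]
1 4.7 0 17.1 0 0 0; 1 4.6 0 17.2 0 0 0; 1 4.7 0 17.1 0 0 0; 1 4.6 0 17.1 0 0 0
```

Emit:
servo_tool:
  deltas: "1 -1.8 -0.4 6.8 0.001 -0.086 -0.002; 1 -1.2 -0.4 6.9 0.001 -0.086 -0.001; 1 -0.6 -0.5 7 0.001 -0.086 -0.002; 1 0 0 0 0 0 0; 1 0 0 0 0 0 0"

```text
time_s: 4.4
position: [0.5168, -0.0476, 0.138]
tool_rot: [[0.879, -0.19, 0.437], [-0.171, -0.982, -0.082], [0.445, -0.003, -0.896]]
ft_force: [-1.1, 0.0, 0.5]
grip_width: 0.0849
gripper_force: 0.0
```

Run:
```python
from plan import *
d=np.load("b.npz");b,a,T=d["b"],d["a"],d["T"]
g=lambda h:b+h*a+.019*T[:,2]
s=env.observe();print(s["position"]-g(.165),s["q"])
rows([(g(.094),T)],1,step=.018)
```

```text
[0.00031775 0.00035196 0.0019811 ] [-20.60839147  16.15605628 106.82614234   8.5568979   31.24206222
  74.06602202]
1 3.2 0.1 14.1 -0.001 -0.005 0; 1 3.2 0.1 14.1 0 -0.005 0; 1 3.3 0.1 14.1 -0.001 -0.005 0; 1 3.4 0.1 14.1 0 -0.005 0; 1 3.4 0.1 14.1 -0.001 -0.005 0
```

Emit:
servo_tool:
  deltas: "1 3.2 0.1 14.1 -0.001 -0.005 0; 1 3.2 0.1 14.1 0 -0.005 0; 1 3.3 0.1 14.1 -0.001 -0.005 0; 1 3.4 0.1 14.1 0 -0.005 0; 1 3.4 0.1 14.1 -0.001 -0.005 0; 1 0 0 0 0 0 0; 1 0 0 0 0 0 0; 1 0 0 0 0 0 0"

```text
time_s: 5.07
position: [0.5599, -0.0553, 0.0812]
tool_rot: [[0.891, -0.19, 0.412], [-0.173, -0.982, -0.079], [0.42, -0.001, -0.908]]
ft_force: [0.3, 0.3, 0.2]
grip_width: 0.0855
gripper_force: 0.0
```

Run:
```python
from plan import *
d=np.load("b.npz");b,a,T=d["b"],d["a"],d["T"]
g=lambda h:b+h*a+.019*T[:,2]
s=env.observe();e=s["position"]-g(.094);print(e,s["tool_rot"].T@e,s["q"],s["ft_force"])
```

```text
[-0.00147415  0.00137913 -0.00054054] [-0.00177869 -0.00107337 -0.00022678] [-19.35608136  25.4569856  103.35453418   7.88643169  26.81225777
  75.3376995 ] [0.33781153 0.31307715 0.16874458]
```

Emit:
servo_tool:
  deltas: "1 1.8 1.1 0 0 0 0; 1 0 0 0 0 0 0; 0 0 0 0 0 0 0; 0 0 0 0 0 0 0; 0 0 0 0 0 0 0; 0 0 0 0 0 0 0; 0 0 0 0 0 0 0; 0 0 0 0 0 0 0"
  newtons: 60

```text
time_s: 5.73
position: [0.5619, -0.0565, 0.0816]
tool_rot: [[0.891, -0.189, 0.412], [-0.172, -0.982, -0.079], [0.419, -0.0, -0.908]]
ft_force: [-3.1, -0.0, 4.8]
grip_width: 0.0424
gripper_force: 60.0
```

Emit:
servo_tool:
  deltas: "0 0 0 0 0 0 0; 0 0 0 0 0 0 0; 0 0 0 0 0 0 0; 0 0 0 0 0 0 0"

```text
time_s: 6.07
position: [0.5619, -0.0565, 0.0816]
tool_rot: [[0.891, -0.189, 0.412], [-0.172, -0.982, -0.079], [0.419, -0.0, -0.908]]
ft_force: [-3.8, -2.0, 6.0]
grip_width: 0.0431
gripper_force: 60.0
```

Run:
```python
from plan import *
d=np.load("b.npz");a,T=d["a"],d["T"]
s=env.observe();p0=s["position"];R=s["tool_rot"]
w=p0+.09*a
print("grasp height",(p0-.019*R[:,2]-d["b"])@a)
print(p0,R.round(3)); rows([(w,R)],0,step=.02)
```

```text
grasp height 0.09358581408257059
[ 0.56187868 -0.0564867   0.08160862] [[ 0.891 -0.189  0.412]
 [-0.172 -0.982 -0.079]
 [ 0.419 -0.    -0.908]]
0 -4.8 0 -17.4 0 0 0; 0 -4.8 0 -17.3 0 0 0; 0 -4.7 -0.1 -17.4 0 0 0; 0 -4.8 0 -17.3 0 0 0; 0 -4.8 0 -17.4 0 0 0
```

Emit:
servo_tool:
  deltas: "0 -4.8 0 -17.4 0 0 0; 0 -4.8 0 -17.3 0 0 0; 0 -4.7 0 -17.4 0 0 0; 0 -4.8 0 -17.3 0 0 0; 0 -4.8 0 -17.4 0 0 0; 0 0 0 -25 0 0 0"

```text
time_s: 6.57
position: [0.4929, -0.0429, 0.1716]
tool_rot: [[0.893, -0.189, 0.408], [-0.173, -0.982, -0.077], [0.415, -0.001, -0.91]]
ft_force: [0.2, -0.3, -2.1]
grip_width: 0.0423
gripper_force: 61.4
```

Run:
```python
from plan import *
from fit import axis
s=env.observe();p0=s["position"];R=s["tool_rot"];print(p0,s["q"],s["ft_force"])
# upright: rotate 40.2 about horizontal rack y ; then go over mixer. waypoints for TCP
d=np.load("b.npz");a=d["a"]; ab=R.T@a   # bottle axis in tool
np.savez("h.npz",ab=ab,hg=.0936)
U=Ro.align_vectors([[0,0,1.]],[a])[0].as_matrix()@R   # minimal uprighting
yawr=lambda t:Ro.from_euler("z",t,degrees=True).as_matrix()
pad=np.array([.4363,-.356,.153])
def tcp(base,M): return np.array(base)+.0936*np.array([0,0,1])+.019*M[:,2]
M=yawr(-20)@U
print("U z",U[:,2],tcp(pad+[0,0,.06],M))
rows([([.46,-.06,.30],U),(tcp(pad+[0,0,.06],M),M)],0,step=.034)
```

```text
[ 0.49288233 -0.04291844  0.17162274] [-20.98965321  11.2277971  105.76729272   6.72194087  39.02793224
  75.62281937] [ 0.21792403 -0.25082793 -2.10819696]
U z [-0.26504721  0.05330841 -0.96276071] [ 0.43191422 -0.35332584  0.28830755]
0 3.8 3.3 -18.4 0 -0.1 0; 0 2 3.2 -18.7 0 -0.1 0; 0 0.1 3.3 -18.8 0 -0.101 0.001; 0 -1.8 3.2 -18.7 0 -0.1 0; 0 -3.6 3.3 -18.5 0 -0.1 0; 0 -5.5 3.3 -18 0 -0.1 0; 0 -7.3 3.2 -17.3 0 -0.101 0; 0 3.4 32.6 0.3 0.011 0 0.037
0 4.5 32.4 0 0.01 0 0.038; 0 5.8 32.3 -0.3 0.011 0 0.037; 0 7 32 -0.7 0.01 0 0.037; 0 8.2 31.7 -1 0.011 0.001 0.038; 0 9.4 31.4 -1.3 0.01 0 0.037; 0 10.5 31 -1.7 0.011 0 0.037; 0 11.7 30.6 -2 0.01 0 0.038; 0 12.8 30 -2.3 0.011 0 0.037
```

Emit:
servo_tool:
  deltas: "0 3.8 3.3 -18.4 0 -0.1 0; 0 2 3.2 -18.7 0 -0.1 0; 0 0.1 3.3 -18.8 0 -0.101 0.001; 0 -1.8 3.2 -18.7 0 -0.1 0; 0 -3.6 3.3 -18.5 0 -0.1 0; 0 -5.5 3.3 -18 0 -0.1 0; 0 -7.3 3.2 -17.3 0 -0.101 0; 0 3.4 32.6 0.3 0.011 0 0.037"

```text
time_s: 7.23
position: [0.4592, -0.0904, 0.3003]
tool_rot: [[0.941, -0.223, -0.255], [-0.214, -0.975, 0.062], [-0.262, -0.003, -0.965]]
ft_force: [2.0, -0.0, -2.4]
grip_width: 0.0426
gripper_force: 61.8
```

Emit:
servo_tool:
  deltas: "0 4.5 32.4 0 0.01 0 0.038; 0 5.8 32.3 -0.3 0.011 0 0.037; 0 7 32 -0.7 0.01 0 0.037; 0 8.2 31.7 -1 0.011 0.001 0.038; 0 9.4 31.4 -1.3 0.01 0 0.037; 0 10.5 31 -1.7 0.011 0 0.037; 0 11.7 30.6 -2 0.01 0 0.038; 0 12.8 30 -2.3 0.011 0 0.037"

```text
time_s: 7.9
position: [0.4327, -0.3549, 0.2876]
tool_rot: [[0.828, -0.516, -0.22], [-0.497, -0.856, 0.139], [-0.26, -0.006, -0.965]]
ft_force: [1.0, -0.2, -2.4]
grip_width: 0.0424
gripper_force: 61.8
```

Emit:
servo_tool:
  deltas: "0 0 0 0 0 0 0; 0 0 0 0 0 0 0; 0 0 0 0 0 0 0"

```text
time_s: 8.15
position: [0.4332, -0.353, 0.2878]
tool_rot: [[0.829, -0.514, -0.22], [-0.495, -0.858, 0.139], [-0.26, -0.006, -0.965]]
ft_force: [-0.3, 0.1, -1.9]
grip_width: 0.0428
gripper_force: 61.8
```

```bash
cat > held.py <<'E'
from plan import *
from fit import *
def axis3(x): return Ro.from_rotvec([x[3],x[4],0]).apply([0,0,1.])
def r3(x,P):
    a=axis3(x);v=P-x[:3];h=v@a;r=np.linalg.norm(v-h[:,None]*a,axis=1);return sdf(np.c_[r,h])
def held(b0,names=("scene","top"),tag="h"):
    s=env.observe(); ps=[env.get_image(n) for n in names]
    for n,p in zip(names,ps): cv2.imwrite(f"pics/{tag}_{n}.png",p["img"][...,::-1])
    L=[]
    for p in ps:
        P=cloud(p); hs=cv2.cvtColor(p["img"],cv2.COLOR_RGB2HSV)
        m=((hs[...,2]>90)|(((hs[...,0]<15)|(hs[...,0]>170))&(hs[...,1]>100)))
        P=P[m];L.append(P[np.isfinite(P[:,0])])
    for sel in (L+[np.vstack(L)] if len(L)>1 else L):
        x=np.r_[b0,0,0]
        for k in range(4):
            ax=axis3(x);v=sel-x[:3];h=v@ax;r=np.linalg.norm(v-h[:,None]*ax,axis=1)
            Q=sel[(h>.004)&(h<.15)&(r<.03)]
            if len(Q)<30: print("few",len(Q)); break
            x=least_squares(r3,x,args=(Q,),loss="soft_l1",f_scale=.002).x
        print(len(Q),"base",x[:3].round(4),"axis",axis3(x).round(3),"med",np.median(r3(x,Q)).round(5))
    return s,ps,x
E
python3 - <<'E'
from held import *
d=np.load("h.npz"); s=env.observe(); R=s["tool_rot"]; ax=R@d["ab"]
b=s["position"]-.019*R[:,2]-.0936*ax; print("nominal base",b,"axis",ax,s["q"],s["ft_force"])
held(b)
q=cv2.imread("pics/h_scene.png")[40:200,220:380]; cv2.imwrite("pics/hs.png",cv2.resize(q,None,fx=3,fy=3))
E
```

```text
nominal base [ 0.43842251 -0.35578454  0.21254848] axis [-0.01100945  0.00151916  0.99993824] [-49.26381206  28.32386667  55.79195187  -4.65713098 110.2946889
  70.57138634] [-0.33625     0.10858196 -1.85334748]
177 base [ 0.4388 -0.3576  0.2128] axis [-0.01   0.008  1.   ] med 0.00084
46 base [ 0.4323 -0.3564  0.2063] axis [0.165 0.082 0.983] med 0.00046
215 base [ 0.4374 -0.3562  0.2125] axis [ 0.007 -0.001  1.   ] med 0.00119
```

View pics/hs.png

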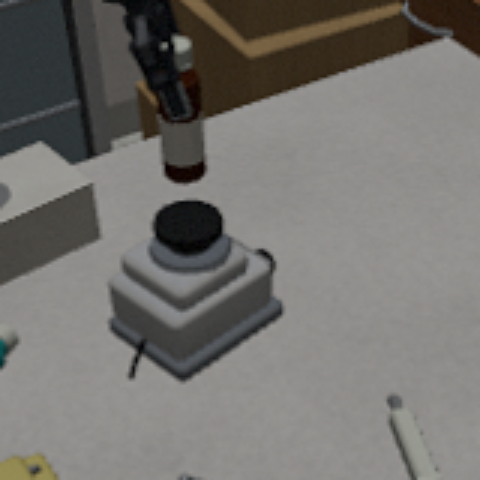

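The picture shows the bottle upright and centred over the black pad: base at crop (185,175), pad at (188,225). I'll descend.

Emit:
servo_tool:
  deltas: "0 3.4 0.1 12.5 0 0 0; 0 3.4 0.1 12.5 0 0 0; 0 3.4 0.1 12.5 0 0 0; 0 3.4 0.1 12.5 0 0 0; 0 0.8 0 2.9 0 0 0; 0 0 0 0 0 0 0; 0 0 0 0 0 0 0"

```text
time_s: 8.83
position: [0.4336, -0.3532, 0.2342]
tool_rot: [[0.829, -0.514, -0.219], [-0.495, -0.858, 0.137], [-0.259, -0.005, -0.966]]
ft_force: [0.8, 0.5, -1.5]
grip_width: 0.0425
gripper_force: 61.8
```

Emit:
servo_tool:
  deltas: "0 0.5 0 1.9 0 0 0; 0 0.5 0 1.9 0 0 0; 0 0.5 0 1.9 0 0 0; 0 0 0 0 0 0 0"

```text
time_s: 9.17
position: [0.4334, -0.3536, 0.2278]
tool_rot: [[0.829, -0.515, -0.219], [-0.496, -0.857, 0.138], [-0.259, -0.005, -0.966]]
ft_force: [-0.0, 0.4, 2.3]
grip_width: 0.0425
gripper_force: 61.8
```

```bash
python3 -c "
from h import *
s=env.observe();print(s['position'],s['ft_force'],s['tool_rot'])"
```

```text
[ 0.43342418 -0.3536416   0.22777783] [-0.02039262  0.3755879   2.34527432] [[ 0.82897861 -0.51454695 -0.21917095]
 [-0.49582324 -0.85744496  0.13764976]
 [-0.25875429 -0.00543866 -0.96592786]]
```

Emit:
servo_tool:
  deltas: "0 0.5 0 1.9 0 0 0; 0 0.5 0 1.9 0 0 0; 0 0.5 0 1.9 0 0 0; 0 0 0 0 0 0 0"

```text
time_s: 9.5
position: [0.4334, -0.3536, 0.2215]
tool_rot: [[0.829, -0.515, -0.219], [-0.496, -0.857, 0.138], [-0.259, -0.005, -0.966]]
ft_force: [1.7, 0.4, 5.3]
grip_width: 0.0429
gripper_force: 62.0
```

Emit:
servo_tool:
  deltas: "0 0.3 0 1 0 0 0; 0 0.3 0 1 0 0 0; 0 0 0 0 0 0 0"

```text
time_s: 9.75
position: [0.4335, -0.3537, 0.2205]
tool_rot: [[0.829, -0.514, -0.219], [-0.496, -0.857, 0.137], [-0.258, -0.005, -0.966]]
ft_force: [2.0, 0.4, 9.6]
grip_width: 0.0422
gripper_force: 63.2
```

Emit:
servo_tool:
  deltas: "0 0.2 0 0.6 0 0 0; 0 0 0 0 0 0 0; 0 0 0 0 0 0 0; 0 0 0 0 0 0 0; 0 0 0 0 0 0 0; 0 0 0 0 0 0 0; 0 0 0 0 0 0 0; 0 0 0 0 0 0 0"

```text
time_s: 10.42
position: [0.4336, -0.3537, 0.2205]
tool_rot: [[0.829, -0.515, -0.218], [-0.496, -0.857, 0.136], [-0.257, -0.005, -0.966]]
ft_force: [0.5, 0.5, 13.8]
grip_width: 0.0428
gripper_force: 63.4
```

Run:
```python
from held import *
d=np.load("h.npz"); s=env.observe(); R=s["tool_rot"]; ax=R@d["ab"]
b=s["position"]-.019*R[:,2]-.0936*ax; print("nominal base",b,"axis",ax,s["ft_force"])
held(b,tag="m")
q=cv2.imread("pics/m_scene.png")[40:200,220:380]; cv2.imwrite("pics/ms.png",cv2.resize(q,None,fx=3,fy=3))
```

```text
nominal base [ 0.43900548 -0.35673919  0.14526248] axis [-0.01317691  0.00443456  0.99990335] [ 0.46545597  0.54197304 13.8398496 ]
166 base [ 0.4391 -0.3573  0.1464] axis [-0.002 -0.003  1.   ] med 0.0008
32 base [ 0.4352 -0.3567  0.1466] axis [-0.026  0.012  1.   ] med 0.00035
196 base [ 0.4382 -0.3569  0.1462] axis [ 0.01  -0.002  1.   ] med 0.0009
```

View pics/ms.png

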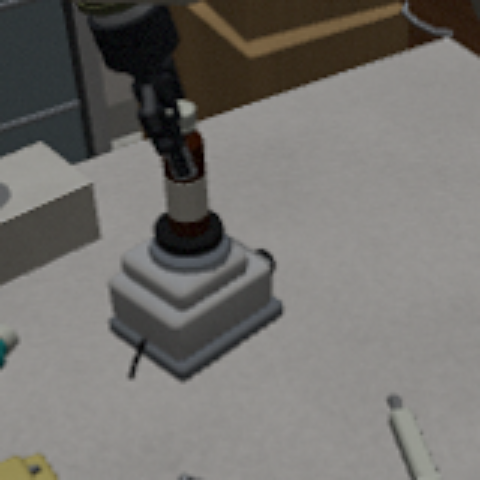

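The bottle stands on the middle of the pad, base at crop (188,225) and about 0.146 m high, with the platform down at roughly 15 N. I'll hold it there.

Emit:
servo_tool:
  deltas: "0 0 0 0 0 0 0; 0 0 0 0 0 0 0; 0 0 0 0 0 0 0; 0 0 0 0 0 0 0; 0 0 0 0 0 0 0; 0 0 0 0 0 0 0; 0 0 0 0 0 0 0; 0 0 0 0 0 0 0"

```text
time_s: 11.18
position: [0.4336, -0.3537, 0.2205]
tool_rot: [[0.829, -0.515, -0.218], [-0.496, -0.857, 0.136], [-0.257, -0.005, -0.966]]
ft_force: [1.7, 0.9, 13.6]
grip_width: 0.0421
gripper_force: 63.4
```

Emit:
servo_tool:
  deltas: "0 0 0 0 0 0 0; 0 0 0 0 0 0 0; 0 0 0 0 0 0 0; 0 0 0 0 0 0 0; 0 0 0 0 0 0 0; 0 0 0 0 0 0 0; 0 0 0 0 0 0 0; 0 0 0 0 0 0 0"

```text
time_s: 11.85
position: [0.4336, -0.3538, 0.2205]
tool_rot: [[0.829, -0.515, -0.218], [-0.496, -0.857, 0.136], [-0.257, -0.005, -0.966]]
ft_force: [1.9, 0.8, 13.2]
grip_width: 0.0423
gripper_force: 63.4
```

Run:
```python
from held import *
d=np.load("h.npz"); s=env.observe(); R=s["tool_rot"]; p=s["position"];print(s["ft_force"],s["q"])
# target: tray local (-55,0), yaw 3.9
t=np.radians(3.9); tb=np.array([.506-.055*np.cos(t),.294-.055*np.sin(t),.004])
ab=R.T@np.array([0.,0,1])       # bottle stands flat on pad now
np.savez("h2.npz",ab=ab,hb=R.T@(p-np.array([.4385,-.357,.1452])),tb=tb)
off=R.T@(p-np.array([.4385,-.357,.1452]))
Z=lambda a:Ro.from_euler("z",a,degrees=True).as_matrix()
M=Z(65)@R; M1=Z(33)@R
up=p+[0,0,.09]
print("M",M.round(2),"base target",tb)
rows([(up,R),([.45,-.02,.30],M1),(tb+[0,0,.09]+M@off,M)],0,step=.036)
```

```text
[ 1.89685776  0.84535765 13.18477492] [-49.27631778  30.25204459  63.33527649  -4.45824425 100.6464724
  71.37804395]
M [[ 0.8   0.56 -0.22]
 [ 0.54 -0.83 -0.14]
 [-0.26 -0.   -0.97]] base target [0.45112736 0.29025916 0.004     ]
0 -7.7 -0.1 -29 0 0 0; 0 -7.7 -0.2 -29 0 0 0; 0 -7.8 -0.1 -29 0 0 0; 0 -14.9 -29.5 5.2 -0.015 0 -0.056; 0 -13.3 -30.3 4.8 -0.015 -0.001 -0.055; 0 -11.5 -31.1 4.3 -0.014 0 -0.056; 0 -9.8 -31.7 3.9 -0.015 0 -0.056; 0 -8.1 -32.3 3.3 -0.015 0 -0.055
0 -6.2 -32.7 3 -0.015 -0.001 -0.056; 0 -4.3 -33 2.4 -0.015 0 -0.056; 0 -2.6 -33.3 1.9 -0.015 0 -0.055; 0 -0.6 -33.4 1.4 -0.014 0 -0.056; 0 1.1 -33.4 1 -0.015 -0.001 -0.056; 0 4.1 -30.7 12.6 -0.014 0 -0.054; 0 5.8 -30.5 12.2 -0.015 -0.001 -0.054; 0 7.4 -30.4 11.7 -0.014 0 -0.054
0 9 -30.1 11.2 -0.015 0 -0.054; 0 10.7 -29.7 10.9 -0.014 0 -0.054; 0 12.2 -29.3 10.4 -0.014 -0.001 -0.054; 0 13.8 -28.7 10 -0.015 0 -0.053; 0 15.4 -28.1 9.6 -0.014 0 -0.054; 0 16.8 -27.3 9.1 -0.015 0 -0.054; 0 18.3 -26.5 8.8 -0.014 -0.001 -0.054
```

Emit:
servo_tool:
  deltas: "0 0 0 0 0 0 0; 0 0 0 0 0 0 0; 0 0 0 0 0 0 0; 0 0 0 0 0 0 0"

```text
time_s: 12.18
position: [0.4336, -0.3538, 0.2205]
tool_rot: [[0.829, -0.515, -0.218], [-0.496, -0.857, 0.136], [-0.257, -0.005, -0.966]]
ft_force: [2.1, 1.4, 12.4]
grip_width: 0.0426
gripper_force: 63.4
```

Emit:
servo_tool:
  deltas: "0 -7.7 -0.1 -29 0 0 0; 0 -7.7 -0.2 -29 0 0 0; 0 -7.8 -0.1 -29 0 0 0; 0 -14.9 -29.5 5.2 -0.015 0 -0.056; 0 -13.3 -30.3 4.8 -0.015 -0.001 -0.055; 0 -11.5 -31.1 4.3 -0.014 0 -0.056; 0 -9.8 -31.7 3.9 -0.015 0 -0.056; 0 -8.1 -32.3 3.3 -0.015 0 -0.055"

```text
time_s: 12.85
position: [0.4411, -0.1853, 0.3032]
tool_rot: [[0.936, -0.248, -0.251], [-0.238, -0.969, 0.071], [-0.261, -0.007, -0.965]]
ft_force: [1.0, -0.7, -1.3]
grip_width: 0.043
gripper_force: 62.0
```

Emit:
servo_tool:
  deltas: "0 -6.2 -32.7 3 -0.015 -0.001 -0.056; 0 -4.3 -33 2.4 -0.015 0 -0.056; 0 -2.6 -33.3 1.9 -0.015 0 -0.055; 0 -0.6 -33.4 1.4 -0.014 0 -0.056; 0 1.1 -33.4 1 -0.015 -0.001 -0.056; 0 4.1 -30.7 12.6 -0.014 0 -0.054; 0 5.8 -30.5 12.2 -0.015 -0.001 -0.054; 0 7.4 -30.4 11.7 -0.014 0 -0.054"

```text
time_s: 13.52
position: [0.4481, 0.0738, 0.2588]
tool_rot: [[0.945, 0.205, -0.256], [0.2, -0.979, -0.046], [-0.26, -0.008, -0.966]]
ft_force: [-0.1, -0.7, -2.0]
grip_width: 0.0425
gripper_force: 62.0
```

Emit:
servo_tool:
  deltas: "0 9 -30.1 11.2 -0.015 0 -0.054; 0 10.7 -29.7 10.9 -0.014 0 -0.054; 0 12.2 -29.3 10.4 -0.014 -0.001 -0.054; 0 13.8 -28.7 10 -0.015 0 -0.053; 0 15.4 -28.1 9.6 -0.014 0 -0.054; 0 16.8 -27.3 9.1 -0.015 0 -0.054; 0 18.3 -26.5 8.8 -0.014 -0.001 -0.054; 0 0 0 0 0 0 0"

```text
time_s: 14.18
position: [0.4438, 0.2914, 0.1655]
tool_rot: [[0.794, 0.565, -0.222], [0.548, -0.825, -0.141], [-0.263, -0.01, -0.965]]
ft_force: [-1.0, -0.1, -2.9]
grip_width: 0.0425
gripper_force: 61.8
```

Emit:
servo_tool:
  deltas: "0 0 0 0 0 0 0; 0 0 0 0 0 0 0"

```text
time_s: 14.35
position: [0.4457, 0.2871, 0.1685]
tool_rot: [[0.8, 0.559, -0.219], [0.542, -0.829, -0.139], [-0.259, -0.007, -0.966]]
ft_force: [0.7, -0.6, -1.8]
grip_width: 0.0427
gripper_force: 61.8
```

Run:
```python
from held import *
d=np.load("h2.npz"); s=env.observe(); R=s["tool_rot"]; ax=R@d["ab"]
b=s["position"]-R@d["hb"]; print("nominal base",b,"axis",ax,s["ft_force"],s["q"],d["tb"])
_,ps,_=held(b,tag="t"); 
q=cv2.imread("pics/t_scene.png")[200:380,300:480]; cv2.imwrite("pics/ts.png",cv2.resize(q,None,fx=3,fy=3))
P=cloud(ps[0])[250:360,330:455]; m=(P[...,2]>.016)&(P[...,2]<.026); print("tray(scene)",cv2.minAreaRect(P[m][:,:2].astype(np.float32)))
P=cloud(ps[1])[160:270,160:245]; m=(P[...,2]>.001)&(P[...,2]<.008); print("floor z",np.median(P[m][:,2]))
M=R@Ro.align_vectors([d["ab"]],[R.T@np.array([0,0,1.])])[0].as_matrix().T
M=Ro.align_vectors([[0,0,1.]],[ax])[0].as_matrix()@R
print("level:");pp,RR=rows([(d["tb"]+[0,0,.03]+M@d["hb"],M)],0,step=.02)
print("down dir",(RR.T@[0,0,-1]).round(3))
```

```text
nominal base [0.45048277 0.29022096 0.09324923] axis [ 2.87690650e-03 -7.55544404e-04  9.99995576e-01] [ 0.65127178 -0.57559889 -1.79099869] [21.40422997 29.75258508 73.22738866 -2.86055934 91.77433844 77.62886205] [0.45112736 0.29025916 0.004     ]
340 base [0.4494 0.2882 0.0947] axis [-0.004 -0.01   1.   ] med 0.00047
220 base [0.4455 0.2906 0.0936] axis [ 0.025 -0.018  1.   ] med 0.00081
563 base [0.4493 0.2882 0.0937] axis [-0.004 -0.003  1.   ] med 0.0007
tray(scene) ((0.5086410045623779, 0.29287463426589966), (0.2434246987104416, 0.16252978146076202), 3.9395298957824707)
floor z 0.0035881232463925716
level:
0 5.3 0 19.3 -0.001 0 0; 0 5.2 -0.1 19.2 -0.001 0 -0.001; 0 5.3 0 19.3 0 0.001 0
down dir [0.257 0.005 0.966]
```

View pics/ts.png

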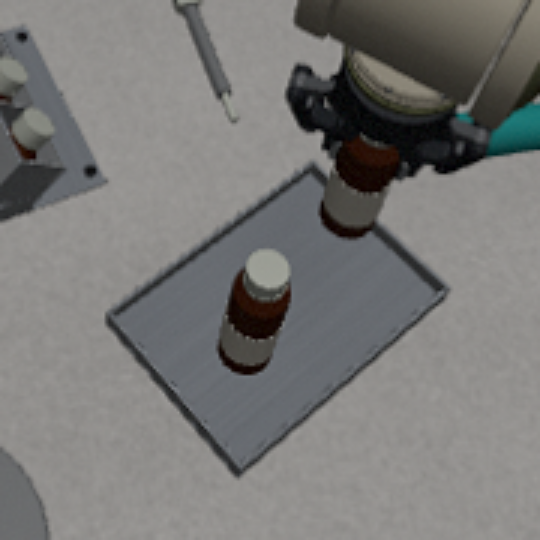

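The bottle is upright above the free half of the tray, base at crop (348,228), with the tray bottle clear at (250,320). I'll lower it.

Emit:
servo_tool:
  deltas: "0 5.3 0 19.3 -0.001 0 0; 0 5.2 -0.1 19.2 -0.001 0 -0.001; 0 5.3 0 19.3 0 0.001 0; 0 3.3 0 12.6 0 0 0; 0 1.8 0 6.8 0 0 0; 0 0.5 0 1.9 0 0 0; 0 0 0 0 0 0 0; 0 0 0 0 0 0 0"

```text
time_s: 15.12
position: [0.4463, 0.2881, 0.0879]
tool_rot: [[0.8, 0.56, -0.214], [0.543, -0.828, -0.139], [-0.255, -0.005, -0.967]]
ft_force: [1.0, -0.4, -1.6]
grip_width: 0.0425
gripper_force: 61.8
```

Run:
```python
from h import *
d=np.load("h2.npz"); s=env.observe(); R=s["tool_rot"]
print(s["position"]-R@d["hb"],R@d["ab"],s["ft_force"],s["qvel"].round(2))
```

```text
[0.45140138 0.29121417 0.01261178] [-0.00134524 -0.0013351   0.9999982 ] [ 1.03968715 -0.43110548 -1.63448036] [ 0.27 -0.23 -0.14 -0.06 -0.04 -0.02]
```

Emit:
servo_tool:
  deltas: "0 0.5 0 1.9 0 0 0; 0 0.5 0 1.9 0 0 0; 0 0.5 0 1.9 0 0 0; 0 0.3 0 1 0 0 0; 0 0 0 0 0 0 0; 0 0 0 0 0 0 0"

```text
time_s: 15.62
position: [0.4457, 0.2882, 0.08]
tool_rot: [[0.799, 0.561, -0.216], [0.543, -0.828, -0.14], [-0.257, -0.006, -0.966]]
ft_force: [0.2, 0.7, -1.7]
grip_width: 0.0427
gripper_force: 61.8
```

Emit:
servo_tool:
  deltas: "0 0.3 0 1 0 0 0; 0 0 0 0 0 0 0; 0 0 0 0 0 0 0"

```text
time_s: 15.87
position: [0.446, 0.2884, 0.0796]
tool_rot: [[0.8, 0.561, -0.215], [0.543, -0.828, -0.139], [-0.256, -0.005, -0.967]]
ft_force: [0.0, 0.6, 5.3]
grip_width: 0.0425
gripper_force: 62.6
```

Emit:
servo_tool:
  deltas: "0 0 0 0 0 0 0; 0 0 0 0 0 0 0; 0 0 0 0 0 0 0; 0 0 0 0 0 0 0"
  newtons: 20

```text
time_s: 16.2
position: [0.446, 0.2884, 0.0796]
tool_rot: [[0.8, 0.561, -0.215], [0.543, -0.828, -0.139], [-0.256, -0.005, -0.967]]
ft_force: [-0.0, 0.8, 5.9]
grip_width: 0.0427
gripper_force: 62.6
```

Emit:
servo_tool:
  deltas: "0.54 0 0 0 0 0 0; 0.57 0 0 0 0 0 0; 0.62 0 0 0 0 0 0; 0.7 0 0 0 0 0 0; 0.85 0 0 0 0 0 0; 1 0 0 0 0 0 0; 1 0 0 0 0 0 0; 1 0 0 0 0 0 0"

```text
time_s: 16.87
position: [0.4457, 0.2882, 0.079]
tool_rot: [[0.799, 0.561, -0.216], [0.543, -0.828, -0.14], [-0.257, -0.006, -0.966]]
ft_force: [-0.9, -0.5, 0.4]
grip_width: 0.0852
gripper_force: 0.0
```

Run:
```python
from held import *
s=env.observe(); print(s["ft_force"],s["grip_width"])
held(np.array([.451,.290,.004]),tag="r")
p0,R=s["position"],s["tool_rot"]
# retreat vertically so the fingers keep clear either side; small tilt only in the finger plane
rows([(p0+[0,0,.14],R),(p0+[-.06,-.2,.2],R)],1,step=.035)
```

```text
[-0.93499529 -0.51396642  0.37603841] 0.08520631645137067
255 base [0.4504 0.2893 0.0061] axis [-0.005 -0.003  1.   ] med 0.00052
213 base [0.4487 0.2911 0.0042] axis [-0.     0.007  1.   ] med 0.00072
471 base [0.4502 0.2894 0.0043] axis [-0.004  0.011  1.   ] med 0.00089
1 -9 -0.2 -33.8 0 0 0; 1 -9 -0.2 -33.8 0 0 0; 1 -9 -0.2 -33.8 0 0 0; 1 -9 -0.2 -33.9 0 0 0; 1 -24.6 18.8 -2.4 0 0 0; 1 -24.5 18.8 -2.5 0 0 0; 1 -24.6 18.8 -2.4 0 0 0; 1 -24.6 18.8 -2.5 0 0 0
1 -24.6 18.8 -2.4 0 0 0; 1 -24.5 18.8 -2.4 0 0 0; 1 -24.6 18.9 -2.5 0 0 0
```

Emit:
servo_tool:
  deltas: "1 -4.5 -0.1 -16.9 0 0 0; 1 -4.5 -0.1 -16.9 0 0 0; 1 -9 -0.2 -33.8 0 0 0; 1 -9 -0.2 -33.8 0 0 0; 1 -9 -0.2 -33.9 0 0 0; 1 -24.6 18.8 -2.4 0 0 0; 1 -24.5 18.8 -2.5 0 0 0; 1 -24.6 18.8 -2.4 0 0 0"

```text
time_s: 17.63
position: [0.4194, 0.2017, 0.2453]
tool_rot: [[0.799, 0.562, -0.215], [0.544, -0.827, -0.14], [-0.256, -0.005, -0.967]]
ft_force: [0.7, -0.5, 0.4]
grip_width: 0.0857
gripper_force: 0.0
```

Emit:
servo_tool:
  deltas: "1 -24.6 18.8 -2.5 0 0 0; 1 -24.6 18.8 -2.4 0 0 0; 1 -24.5 18.8 -2.4 0 0 0; 1 -24.6 18.9 -2.5 0 0 0; 1 0 0 0 0 0 0; 1 0 0 0 0 0 0; 1 0 0 0 0 0 0; 1 0 0 0 0 0 0"

```text
time_s: 18.3
position: [0.3859, 0.0889, 0.2786]
tool_rot: [[0.799, 0.561, -0.216], [0.544, -0.827, -0.14], [-0.258, -0.006, -0.966]]
ft_force: [-0.7, 0.4, 0.3]
grip_width: 0.0852
gripper_force: 0.0
```

Run:
```python
from held import *
held(np.array([.451,.290,.004]),tag="f")
```

```text
425 base [0.4504 0.2892 0.0053] axis [-0.001  0.     1.   ] med 0.00061
few 0
0 base [0.451 0.29  0.004] axis [0. 0. 1.] med nan
425 base [0.4504 0.2892 0.0053] axis [-0.001  0.     1.   ] med 0.00061
  return _methods._mean(a, axis=axis, dtype=dtype,
  ret = ret.dtype.type(ret / rcount)
```

View pics/f_scene.png

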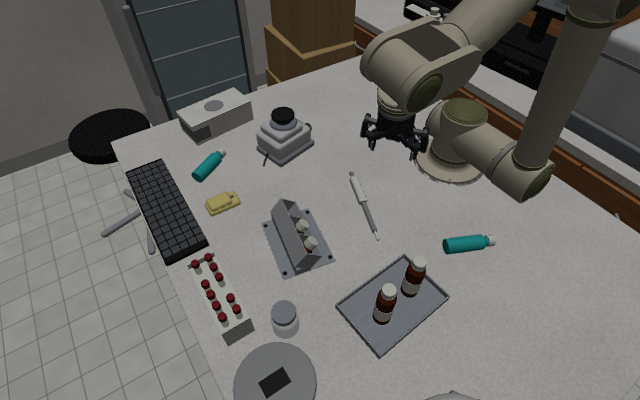

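Both tall bottles stand upright in the tray, at (386,304) and (413,275). The short bottles are still in the rack, the pad is up at (283,115), and the arm is clear.

```bash
python3 -c "
from rig import env
print(env.close_job())"
```

```text
the job is handed in; nothing more can be done
None
```

The job is handed in: the tall bottle was pressed on the mixer's platform at about 15 N for over 2 s, then set down upright in the tray and let go. The last picture showed nothing else moved, but the hand-in gave no verdict.

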